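Press a sole sample with its swing clip

ROBOT

A 6-joint arm with a two-finger parallel gripper is mounted at the origin on the work surface. World frame = base frame: x ahead of the robot, y to its left, z up, the work surface at z = 0. Lengths are in mm, angles in rad, forces in N, time in s.
With the tool pointing down it reaches from about 275 to 725 mm from the base axis. Payload 5.6 kg.
Tool frame: the origin (TCP) lies at the very end of the fingers, on their centre line; the grasp point (between the pads) lies 19 mm behind it (hold_point_z is the distance from the TCP to the grasp point, in mm); z points along the fingers, y is the line along which they close (so a half turn about z gives the same grasp; the last joint's range is limited). The gripper opens to 85 mm and grips with 20 to 120 N. Pads are 22 mm wide; open, the fingers measure 114 mm over their backs; the gripper's body (76 mm by 85 mm) begins 54 mm behind the grasp point. The pads swing forward as they close: fully open they stand 13 mm farther back than shut.
Start: joints at [-0.824, 0.255, 0.108, 0, -1.424, -0.285], TCP at [245.076, -492.373, 231.283] pointing down, gripper open.
Joint ranges: [-2.95, 2.95], [-1.21, 1.97], [-1.09, 1.5], [-2.87, 1.71], [-2.94, -0.07], [-3.05, 3.05]. Speed limits (rad/s): [2.57, 2.57, 3.14, 3.14, 3.14, 3.14].

INTERFACE

Orientations are given as a unit quaternion [w, x, y, z].
In Python, from bench import state, snapshot, calibration, close_job, spot_in, hold_point_z gives the robot as it stands.
- The arm moves only by the tool move_arm, never from a script. Its argument "rows" is a list of rows, each a list of 4 numbers: the shift along the world's x, y, z in mm, then the turn about the world's z in rad. A call has 1 to 5 rows; each row shifts and turns the commanded pose from where the row before left it; what a row does not reach is not made up. A row lasts 1/8 s, in which the tool goes at most 62.5 mm and 10.7 degrees, less where a joint would pass 70% of its speed; a pose out of reach is approached as far as the arm can. A call with a gripper value outside its range is refused whole. "hand" is the finger opening in mm, from 0 to 85.4, set as the call begins (left out, the last holds). The fingers move at their own pace and stop on an object; "newtons" is the grip in N (left out, the last holds). Time passes only in rows, so rows that do not move let the fingers close. It gives the time, the measured TCP pose, the force, the opening and the grip force at its end, in the units of the state.
- state(): the state, without advancing time (a new reading comes with each control period).
- snapshot(name): name is "scene" or "side" or "wrist"; returns the picture (384x512x3 uint8, blue, green, red); there is no depth.
- calibration(name): a dict with "fx", "fy", "cx", "cy" (pixels), "origin" and "attitude" of the camera in the world. Camera axes: x right, y down, z forward; pixel columns grow to the right and rows downward; lengths in mm; the calibration is good to about 2 mm. A picture is of the moment at which its call begins: read the wrist's pose just before it. calibration takes no time and is no camera call; for the wrist camera it gives the pose at the moment of the call.
- close_job(): hands the job in; it is judged then, once.
Trained networks look in the newest picture that a camera, given by its name, has taken for a name from the list of things; names that differ only in an ending like _2 or _b are one class to them, and where a whole thing is asked for, a point or a joint stands for the part that bears it (a point fixed in the world has none). Each returns a list of dicts, best first, with "score" (0 to 1); they miss things now and then, are a little off and sometimes report something else, mostly with a low value. They report only what shows in the picture. A call takes as long as a camera call. They do not tell look-alikes from the thing itself.
- spot_in(query, camera): "location" ([column, row] in pixels, amid what is visible of it).
The state is a dict: "t": time; "joints": joint angles; "joint_vel": joint speeds; "effort": joint torques, N m; "tool_pos": TCP position; "eef_rot": TCP orientation; "contact_force": force on the tool from outside, world axes, zero at the start; "wrist_torque": the same for the moment, N m; "gripper_width": finger opening in mm; "finger_force": force on a finger pad.
Only numpy, scipy, OpenCV 4.12 (cv2) and the standard library are available. Lean on these libraries where they do the work, as an engineer would, in place of code of your own. Each camera call takes 0.05 s, during which the arm holds its last target. There are 200 camera calls.

TASK

Two clip boards lie on the shoe-finishing bench; one has a freshly bonded black sole sample plate in its seat, the other is empty. By its knob, swing the loaded board's spring clip round its pivot screw onto the edge of the sample plate, let it press there for three seconds, then swing it back the way it came until it is right clear of the plate, and let go. Leave the plate in its seat and the empty board's clip as it is.

Things in the scene. Friction and masses are not known exactly. Their poses are not given: they have to be found in the camera images.
- clip_knob (a point): Round black upright knob, 14 mm diameter, 40 mm tall, on the free end of the loaded board's flat steel spring clip; point on its axis, 17 mm below its top, 50 mm above the bench: grip here or up to 8 mm higher, any direction (it may turn in the fingers). Strip 16 mm wide, top 27 mm above the bench. x points away from the pivot, 70 mm off. Pressing foot (radius 8 mm) under the knob. Clip stays where left (1 N).
- clip_pivot (a point): Pivot screw head of that clip, fixed to its aluminium board (120 x 150 x 10 mm); point on the vertical pivot axis, 30 mm above the bench; axes of the board, y from plate to pivot, z up. The clip swings level. Pointing along -y its foot is 20 mm inside the plate's edge; it starts 69 to 100 degrees clockwise (from above) of that, over the board's -x side. Stops: 109 degrees, and 23 the other way.
- plate_mid (a point): Sole sample plate, 90 x 60 x 6 mm, black rubber on tan backing, 60 g, loose in a seat with 3 mm lips (2.5 mm play). Point at its centre, 13 mm above the bench; x along its 90 mm sides, y towards the pivot, 80 mm away (50 mm from the near edge). Swung level, the clip's foot rides up 1.5 mm onto it by itself, the strip springing up, and presses about 2 N.
- spare_clip_knob (a point): The like knob, at the same point of it, of the same kind of clip on the other, empty board. Not to be moved.
Things that resemble listed ones, but are neither listed nor needed, are in the scene too. What is shaped like the part that bears clip_knob but blue is not meant. There is more than one size of the part that bears plate_mid; the job needs the larger.

How it is judged (in metres and radians):
On the way:
1. the clip's knob and foot are over the sample plate and the foot presses on it, for two seconds on end (x of clip_knob in the frame of plate_mid between -0.043 and 0.043 m and y of clip_knob in the frame of plate_mid between -0.028 and 0.028 m and z of clip_knob in the frame of plate_mid below 0.044 m), for 2 s.
At the end, for the whole second after the job is handed in: The clip has been swung clear again: the knob's axis is at least 10 mm outside the plate's edge, on the pivot's side or on the plate's -x side; the plate lies in its seat within 12 mm of where it was, and the empty board's knob is within 20 mm of where it was ((y of clip_knob in the frame of plate_mid above 0.04 m or x of clip_knob in the frame of plate_mid below -0.055 m) and distance of plate_mid from where it was at the start of the episode below 0.012 m and distance of spare_clip_knob from where it was at the start of the episode below 0.02 m); the robot touches nothing.
It fails at once if the sample plate is pushed out of its seat (moved more than 20 mm) (distance of plate_mid from where it was at the start of the episode above 0.02 m).
It fails at once if the empty board's clip is swung (its knob moved more than 20 mm) (distance of spare_clip_knob from where it was at the start of the episode above 0.02 m).
It also fails if it takes over 45 s, if anything falls off the work surface, if the arm or the gripper's body presses on something with over 40 N, if the wrist force passes 120 N, or if a joint passes its speed limit or range.

## Working session

There is one attempt and no reset: what is moved stays moved. The work goes in short steps, Python scripts to look and compute and a tool call to move; the robot and the scene stay as the last step left them, time stands still between calls to the robot, and variables do not carry over. Pictures are saved under pics/ and viewed, at most 10 in all, crops included, and the job is handed in when it is done.

Besides the shell and the picture viewer there is one more tool, called after "Emit:" in YAML: its name, and indented under it one key for each argument. move_arm: Moves the arm, as the interface text tells. Its arguments: {"type":"object","properties":{"rows":{"type":"array","items":{"type":"array","items":{"type":"number"}}},"hand":{"type":"number"},"newtons":{"type":"number"}},"required":["rows"]}

```bash
mkdir -p pics
cat > h.py <<'E'
import numpy as np,cv2
from bench import *
from scipy.spatial.transform import Rotation as R
def rot(a):
    a=np.array(a,float)
    return a if a.shape==(3,3) else R.from_quat(a[[1,2,3,0]]).as_matrix()
def ray(c,p):
    d=rot(c["attitude"])@np.array([(p[0]-c["cx"])/c["fx"],(p[1]-c["cy"])/c["fy"],1]);return np.array(c["origin"],float),d
def at_z(c,p,z):
    o,d=ray(c,p);return o+d*(z-o[2])/d[2]
def proj(c,P):
    q=rot(c["attitude"]).T@(np.array(P,float)-c["origin"]);return [c["cx"]+c["fx"]*q[0]/q[2],c["cy"]+c["fy"]*q[1]/q[2]]
def tri(c1,p1,c2,p2):
    o1,d1=ray(c1,p1);o2,d2=ray(c2,p2)
    s=np.linalg.lstsq(np.array([d1,-d2]).T,o2-o1,rcond=None)[0]
    a,b=o1+s[0]*d1,o2+s[1]*d2;return (a+b)/2,np.linalg.norm(a-b)
E
python3 - <<'E'
from h import *
ims=[]
for n in("scene","side"):
    im=snapshot(n);ims.append(im);cv2.imwrite(f"pics/{n}0.png",im)
    c=calibration(n);print(n,c)
    for q,z in(("clip_knob",50),("clip_pivot",30),("plate_mid",13)):
        for d in spot_in(q,n): print(q,d["score"],np.round(d["location"]),np.round(at_z(c,d["location"],z)))
print(state()["tool_pos"],hold_point_z)
E
```

```text
scene {'fx': 459.7839676417423, 'fy': 459.7839676417423, 'cx': 253.48821179522815, 'cy': 193.03415671797603, 'origin': array([939.17586463, 118.85710662, 801.93687019]), 'attitude': array([-0.17573119,  0.56021038,  0.7739478 , -0.23725026])}
clip_knob 0.76 [232. 202.] [482. -70.  50.]
clip_knob 0.68 [212. 234.] [561. -81.  50.]
clip_knob 0.66 [216. 144.] [ 353. -153.   50.]
clip_pivot 0.93 [214. 231.] [545. -86.  30.]
clip_pivot 0.77 [216. 151.] [ 356. -153.   30.]
plate_mid 0.97 [185. 227.] [ 545. -147.   13.]
plate_mid 0.78 [131. 204.] [ 531. -272.   13.]
side {'fx': 349.2062263338528, 'fy': 349.2062263338528, 'cx': 256.4922429798238, 'cy': 199.40999445493924, 'origin': array([305.22904484, 398.4020481 , 650.2115281 ]), 'attitude': array([ 0.05189125, -0.17789518,  0.9329611 , -0.30861657])}
clip_knob 0.82 [258. 185.] [471. -56.  50.]
clip_knob 0.61 [330. 176.] [ 329. -142.   50.]
clip_pivot 0.83 [243. 180.] [514. -72.  30.]
clip_pivot 0.68 [326. 189.] [ 328. -118.   30.]
plate_mid 0.85 [248. 161.] [ 531. -147.   13.]
plate_mid 0.59 [269. 131.] [ 521. -267.   13.]
[ 245.05755026 -492.30282387  231.14554665] 18.700000000000003
```

View pics/scene0.png

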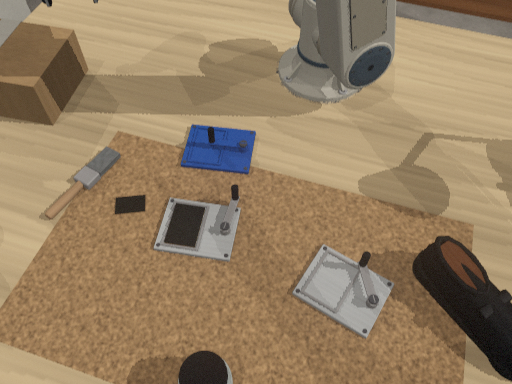

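View pics/side0.png

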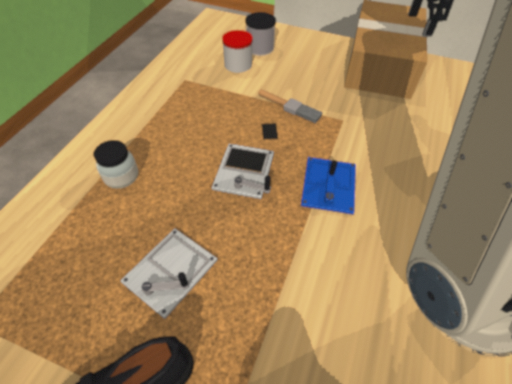

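The pictures show three knobs. The one on the loaded aluminium board is at scene (235,192), side (267,183), with its black plate at (185,225). The blue look-alike's knob is at scene (211,134). The empty board's knob is at scene (365,260). The small black plate at (131,204) is a loose distractor. I choose the loaded board and check it in a close crop.

Run:
```python
import cv2,numpy as np
a=cv2.imread("pics/scene0.png")[175:275,145:255];b=cv2.imread("pics/side0.png")[135:205,205:282]
A=cv2.resize(a,None,fx=5,fy=5,interpolation=cv2.INTER_CUBIC)[:500,:500];A=cv2.resize(a,(440,400),interpolation=cv2.INTER_CUBIC)
B=cv2.resize(b,(358,325),interpolation=cv2.INTER_CUBIC)
o=np.zeros((400,798,3),np.uint8);o[:,:440]=A;o[:325,440:]=B;cv2.imwrite("pics/crop1.png",o)
```

```text
(no output)
```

View pics/crop1.png

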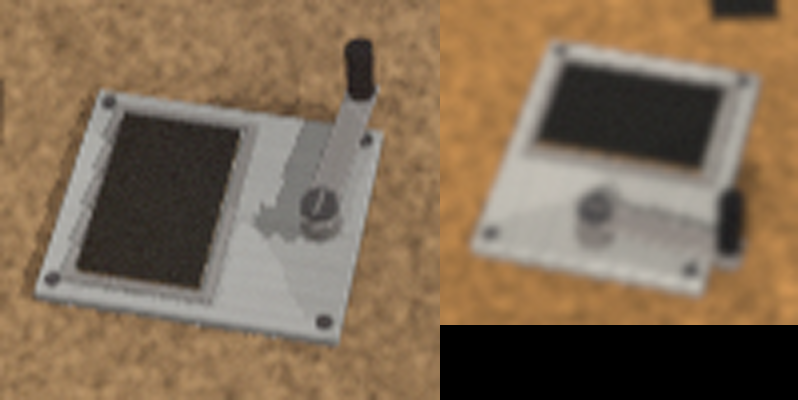

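The crop shows the aluminium board with the large plate seated. The knob is at crop (359,68) scene and (731,222) side, and the clip is about 90° off the plate.

Run:
```python
from h import *
cs,cd=calibration("scene"),calibration("side")
S=lambda x,y:(145+x/4,175+y/4)
D=lambda x,y:(205+(x-440)/4.65,135+y/4.643)
def both(n,s,d,z):
    t,e=tri(cs,S(*s),cd,D(*d));print(n,"tri",t.round(1),round(e,1),"S",at_z(cs,S(*s),z).round(1)[:2],"D",at_z(cd,D(*d),z).round(1)[:2])
both("pivot",(319,203),(596,205),32)
both("knobtop",(359,45),(731,192),67)
both("knobmid",(359,68),(731,220),47)
ps=[(123,113),(242,128),(203,290),(77,270)];pd=[(727,88),(700,168),(538,142),(568,65)]
for a,b in zip(ps,pd): both("corner",a,b,16)
```

```text
pivot tri [525.1 -70.7  27.9] 1.8 S [527.9 -68.9] D [523.4 -68.7]
knobtop tri [455.8 -73.2  66.3] 1.1 S [456.7 -72.5] D [455.4 -73.2]
knobmid tri [455.1 -74.   44.9] 0.9 S [456.8 -73.1] D [454.5 -72.9]
corner tri [ 497.7 -188.    10. ] 0.2 S [ 501.  -185.8] D [ 495.9 -182.4]
corner tri [ 489.5 -125.4   14.2] 0.3 S [ 490.4 -125. ] D [ 489.  -123.7]
corner tri [ 577.5 -112.7    8.7] 3.5 S [ 582. -109.] D [ 573.9 -108.8]
corner tri [ 586.4 -174.5    6.1] 0.6 S [ 591.  -170.6] D [ 582.  -166.1]
```

Run:
```python
from h import *
s=state();M=rot(s["eef_rot"]);print(s["t"],M.round(2).tolist(),s["contact_force"],np.arctan2(M[1,1],M[0,1]))
```

```text
0.4 [[-0.9, -0.45, -0.0], [-0.45, 0.9, 0.0], [0.0, 0.0, -1.0]] [ 0.21998869 -0.31546329 -0.9439588 ] 2.03261273287213
```

Emit:
move_arm:
  rows:
    - [24,48,0,0]
    - [24,48,0,0]
    - [24,48,0,0]
    - [24,48,0,0]
    - [24,48,0,0]
  hand: 60
  newtons: 25

```text
t: 1.02
tool_pos: [365.6, -250.8, 231.5]
eef_rot: [0.0, -0.229, 0.973, -0.0]
contact_force: [1.5, 0.4, -0.1]
gripper_width: 60.2
finger_force: 0.0
```

Emit:
move_arm:
  rows:
    - [22,44,-15,-0.1]
    - [22,44,-15,-0.1]
    - [22,44,-15,-0.1]
    - [24,46,-15,-0.12]
    - [0,0,0,0]

```text
t: 1.65
tool_pos: [455.4, -71.9, 170.0]
eef_rot: [-0.001, -0.022, 1.0, 0.0]
contact_force: [-0.4, -0.3, -0.3]
gripper_width: 59.9
finger_force: 0.0
```

Run:
```python
from h import *
c=calibration("wrist");im=snapshot("wrist");cv2.imwrite("pics/w1.png",im);np.save("w1.npy",c,allow_pickle=True)
for q,z in(("clip_knob",50),("clip_pivot",30),("plate_mid",13)):
    for d in spot_in(q,"wrist"): print(q,d["score"],np.round(d["location"]),np.round(at_z(c,d["location"],z)))
for P in((455.5,-73,67),(455.5,-73,27),(525.5,-69.5,32),(537.5,-148,16)): print(P,np.round(proj(c,P)))
print(state()["tool_pos"])
```

```text
clip_knob 0.78 [174.  43.] [ 331. -145.   50.]
clip_pivot 0.88 [233. 228.] [507. -91.  30.]
clip_pivot 0.83 [175.  56.] [ 338. -151.   30.]
plate_mid 0.72 [197. 226.] [ 514. -134.   13.]
plate_mid 0.69 [ 79. 224.] [ 518. -271.   13.]
(455.5, -73, 67) [252. 192.]
(455.5, -73, 27) [252. 182.]
(525.5, -69.5, 32) [252. 245.]
(537.5, -148, 16) [185. 245.]
[454.96355248 -75.03887202 171.71999889]
```

View pics/w1.png

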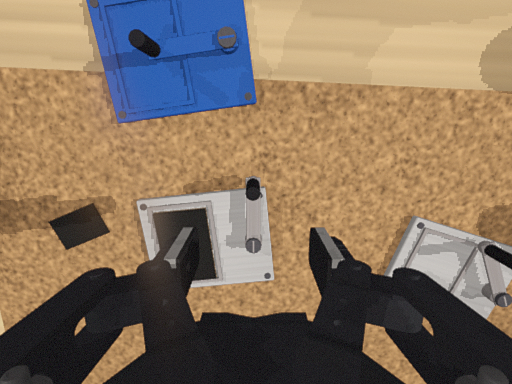

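The wrist view shows the knob at (252,187) and the pivot at (253,245). Both agree with the prediction, so I descend.

Emit:
move_arm:
  rows:
    - [0,0,-45,0]
    - [0,0,-45,0]
    - [0,0,-30,0]
    - [0,0,-13,0]
    - [0,0,0,0]

```text
t: 2.48
tool_pos: [455.0, -75.0, 38.5]
eef_rot: [-0.0, -0.021, 1.0, -0.0]
contact_force: [0.7, -0.2, 0.7]
gripper_width: 60.0
finger_force: 0.0
```

Run:
```python
from h import *
c=calibration("wrist");im=snapshot("wrist");cv2.imwrite("pics/w2.png",im)
s=state();M=rot(s["eef_rot"]);print(s["tool_pos"],s["contact_force"],np.degrees(np.arctan2(M[1,1],M[0,1])))
for P in((455.5,-73,67),(525.5,-69.5,32)): print(P,np.round(proj(c,P)))
```

```text
[455.76931334 -74.81982561  39.24263967] [ 0.94459273 -0.25934409  0.45428931] 92.37561227505634
(455.5, -73, 67) [256. 268.]
(525.5, -69.5, 32) [256. 336.]
```

View pics/w2.png

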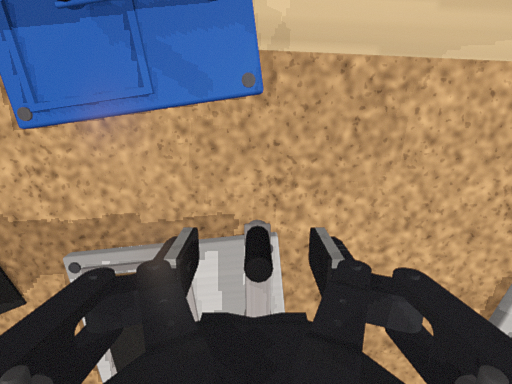

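The knob sits between the fingers at (258,255). I close on it.

Emit:
move_arm:
  rows:
    - [0,1.5,-3,0]
    - [0,0,0,0]
    - [0,0,0,0]
    - [0,0,0,0]
    - [0,0,0,0]
  hand: 6
  newtons: 25

```text
t: 3.15
tool_pos: [455.3, -72.8, 35.6]
eef_rot: [0.0, -0.021, 1.0, 0.0]
contact_force: [-0.6, 0.7, 3.3]
gripper_width: 13.0
finger_force: 25.2
```

```bash
python3 -c "
import numpy as np
t=np.radians(np.linspace(182.5,277.5,16));p=70*np.c_[np.cos(t),np.sin(t)]
print(np.round(np.diff(p,axis=0),1).tolist(),t[1]-t[0])"
```

```text
[[0.8, -7.7], [1.6, -7.6], [2.4, -7.3], [3.2, -7.0], [4.0, -6.6], [4.7, -6.1], [5.3, -5.6], [5.9, -5.0], [6.4, -4.3], [6.9, -3.6], [7.2, -2.8], [7.5, -2.0], [7.7, -1.1], [7.7, -0.3], [7.7, 0.6]] 0.11053751929297428
```

Emit:
move_arm:
  rows:
    - [0.8,-7.7,0,0.11]
    - [1.6,-7.6,0,0.11]
    - [2.4,-7.3,0,0.11]
    - [3.2,-7.0,0,0.11]
    - [4.0,-6.6,0,0.11]

```text
t: 3.78
tool_pos: [467.5, -109.6, 35.7]
eef_rot: [0.0, -0.293, 0.956, -0.0]
contact_force: [0.4, -1.3, 2.9]
gripper_width: 13.5
finger_force: 25.2
```

Run:
```python
from h import *
s=state();print(s["tool_pos"],s["contact_force"],s["wrist_torque"],s["gripper_width"],s["finger_force"])
```

```text
[ 467.4692696  -109.59928009   35.65737187] [ 0.39966534 -1.33742515  2.88252948] [-0.27833454 -0.02321013 -0.13619721] 13.46112435741531 25.16797363758087
```

Forces are small, so I continue the swing. I add 1.5 mm of lift to let the foot ride up.

Emit:
move_arm:
  rows:
    - [4.7,-6.1,0,0.11]
    - [5.3,-5.6,0,0.11]
    - [5.9,-5.0,0,0.11]
    - [6.4,-4.3,0,0.11]
    - [6.9,-3.6,0.5,0.11]

```text
t: 4.4
tool_pos: [491.7, -131.9, 35.4]
eef_rot: [-0.003, -0.541, 0.841, 0.004]
contact_force: [-22.3, 22.5, 27.6]
gripper_width: 13.1
finger_force: 28.4
```

Emit:
move_arm:
  rows:
    - [7.2,-2.8,0.5,0.11]
    - [7.5,-2.0,0.5,0.11]
    - [7.7,-1.1,0,0.11]
    - [7.7,-0.3,0,0.11]
    - [7.7,0.6,0,0.11]

```text
t: 5.03
tool_pos: [529.8, -140.8, 36.4]
eef_rot: [0.004, 0.75, -0.662, -0.003]
contact_force: [-9.8, -5.4, 8.0]
gripper_width: 13.2
finger_force: 26.3
```

Run:
```python
from h import *
s=state();M=rot(s["eef_rot"]);print(s["tool_pos"],s["contact_force"],s["gripper_width"],s["finger_force"],np.degrees(np.arctan2(M[1,1],M[0,1])))
a=snapshot("scene")[175:275,145:255];b=snapshot("side")[125:205,205:293]
o=np.hstack([cv2.resize(x,(396,360),interpolation=cv2.INTER_CUBIC) for x in(a,b)]);cv2.imwrite("pics/c2.png",o)
```

```text
[ 529.81876214 -140.78072412   36.4222191 ] [-9.80251049 -5.41392693  7.95219329] 13.209903506393344 26.266332864761353 -172.85280540426788
```

View pics/c2.png

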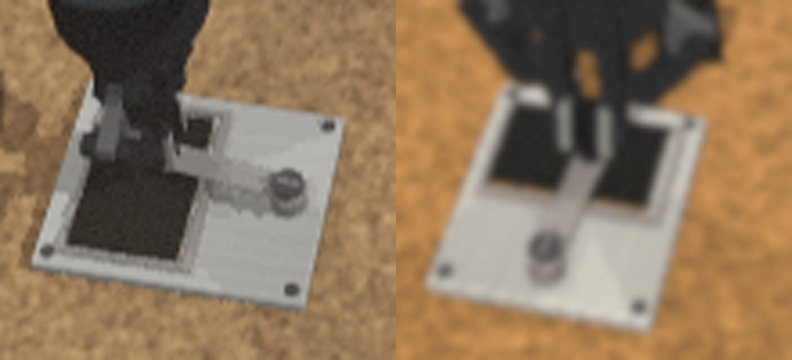

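The clip now lies over the plate with the knob about 20 mm inside its edge, and the board and plate have not visibly moved. I hold it there for more than 3 s.

Emit:
move_arm:
  rows:
    - [0,0,0,0]
    - [0,0,0,0]
    - [0,0,0,0]
    - [0,0,0,0]
    - [0,0,0,0]

```text
t: 5.75
tool_pos: [533.1, -140.3, 36.6]
eef_rot: [0.001, 0.749, -0.663, -0.0]
contact_force: [-3.0, -4.6, 1.9]
gripper_width: 13.4
finger_force: 25.6
```

Emit:
move_arm:
  rows:
    - [0,0,0,0]
    - [0,0,0,0]
    - [0,0,0,0]
    - [0,0,0,0]
    - [0,0,0,0]

```text
t: 6.38
tool_pos: [533.1, -140.3, 36.6]
eef_rot: [0.001, 0.749, -0.663, -0.0]
contact_force: [-3.7, -4.6, 2.5]
gripper_width: 12.8
finger_force: 25.6
```

Emit:
move_arm:
  rows:
    - [0,0,0,0]
    - [0,0,0,0]
    - [0,0,0,0]
    - [0,0,0,0]
    - [0,0,0,0]

```text
t: 7.0
tool_pos: [533.1, -140.3, 36.6]
eef_rot: [0.001, 0.749, -0.663, -0.0]
contact_force: [-2.6, -4.0, 2.4]
gripper_width: 13.0
finger_force: 25.6
```

Emit:
move_arm:
  rows:
    - [0,0,0,0]
    - [0,0,0,0]
    - [0,0,0,0]
    - [0,0,0,0]
    - [0,0,0,0]

```text
t: 7.62
tool_pos: [533.1, -140.3, 36.6]
eef_rot: [0.001, 0.748, -0.663, -0.0]
contact_force: [-3.0, -5.4, 2.3]
gripper_width: 13.4
finger_force: 25.6
```

Emit:
move_arm:
  rows:
    - [0,0,0,0]
    - [0,0,0,0]
    - [0,0,0,0]
    - [0,0,0,0]
    - [0,0,0,0]

```text
t: 8.25
tool_pos: [533.1, -140.3, 36.6]
eef_rot: [0.001, 0.749, -0.663, -0.0]
contact_force: [-2.8, -5.5, 2.0]
gripper_width: 13.3
finger_force: 25.6
```

Emit:
move_arm:
  rows:
    - [0,0,0,0]
    - [0,0,0,0]
    - [0,0,0,0]
    - [0,0,0,0]
    - [0,0,0,0]

```text
t: 8.88
tool_pos: [533.1, -140.3, 36.6]
eef_rot: [0.001, 0.749, -0.663, -0.0]
contact_force: [-3.1, -5.1, 2.6]
gripper_width: 12.9
finger_force: 25.6
```

Held 3.8 s in all. I swing back along the same arc.

Emit:
move_arm:
  rows:
    - [-7.7,-0.6,0,-0.11]
    - [-7.7,0.3,0,-0.11]
    - [-7.7,1.1,0,-0.11]
    - [-7.5,2.0,0,-0.11]
    - [-7.2,2.8,0,-0.11]

```text
t: 9.5
tool_pos: [496.5, -133.5, 36.7]
eef_rot: [0.0, -0.539, 0.842, -0.0]
contact_force: [0.7, -0.7, -0.8]
gripper_width: 13.3
finger_force: 25.4
```

Emit:
move_arm:
  rows:
    - [-6.9,3.6,0,-0.11]
    - [-6.4,4.3,0,-0.11]
    - [-5.9,5.0,-0.5,-0.11]
    - [-5.3,5.6,-0.5,-0.11]
    - [-4.7,6.1,-0.5,-0.11]

```text
t: 10.12
tool_pos: [467.3, -108.3, 35.3]
eef_rot: [0.001, -0.29, 0.957, 0.0]
contact_force: [-0.2, 2.3, 2.2]
gripper_width: 13.2
finger_force: 25.7
```

Emit:
move_arm:
  rows:
    - [-4.0,6.6,0,-0.11]
    - [-3.2,7.0,0,-0.11]
    - [-2.4,7.3,0,-0.11]
    - [-1.6,7.6,0,-0.11]
    - [-0.8,7.7,0,-0.11]

```text
t: 10.75
tool_pos: [455.7, -72.0, 35.4]
eef_rot: [0.001, -0.019, 1.0, 0.0]
contact_force: [0.5, 1.7, 0.6]
gripper_width: 13.0
finger_force: 25.5
```

Emit:
move_arm:
  rows:
    - [0,0,0,0]
    - [0,0,0,0]
    - [0,0,0,0]

```text
t: 11.12
tool_pos: [455.7, -72.7, 35.4]
eef_rot: [0.001, -0.021, 1.0, 0.0]
contact_force: [1.2, 3.6, -0.4]
gripper_width: 13.1
finger_force: 25.5
```

Emit:
move_arm:
  rows:
    - [0,0,0,0]
    - [0,0,0,0]
    - [0,0,0,0]
    - [0,0,0,0]
  hand: 60

```text
t: 11.62
tool_pos: [454.9, -73.0, 35.2]
eef_rot: [-0.0, -0.021, 1.0, -0.0]
contact_force: [-0.5, -0.2, -1.2]
gripper_width: 60.5
finger_force: 0.0
```

Emit:
move_arm:
  rows:
    - [0,0,20,0]
    - [0,0,40,0]
    - [0,0,50,0]
    - [0,0,50,0]
    - [0,0,0,0]

```text
t: 12.25
tool_pos: [457.5, -72.9, 199.5]
eef_rot: [0.004, -0.021, 1.0, 0.0]
contact_force: [1.1, -0.5, -0.8]
gripper_width: 60.1
finger_force: 0.0
```

Emit:
move_arm:
  rows:
    - [-40,-50,10,0]
    - [-40,-50,10,0]
    - [-30,-50,10,0]
    - [0,-50,0,0]
    - [0,0,0,0]

```text
t: 12.88
tool_pos: [346.7, -271.5, 223.4]
eef_rot: [-0.001, -0.018, 1.0, 0.0]
contact_force: [1.0, 0.7, -0.5]
gripper_width: 60.0
finger_force: 0.0
```

Run:
```python
from h import *
s=state();print(s["t"],s["tool_pos"],s["contact_force"])
cv2.imwrite("pics/s3.png",snapshot("scene"))
a=cv2.imread("pics/s3.png")[175:275,145:255];b=snapshot("side")[125:205,205:293]
o=np.hstack([cv2.resize(x,(396,360),interpolation=cv2.INTER_CUBIC) for x in(a,b)]);cv2.imwrite("pics/c3.png",o)
```

```text
12.875 [ 346.70510393 -271.52076418  223.36409312] [ 0.98980919  0.7378857  -0.51004453]
```

View pics/c3.png

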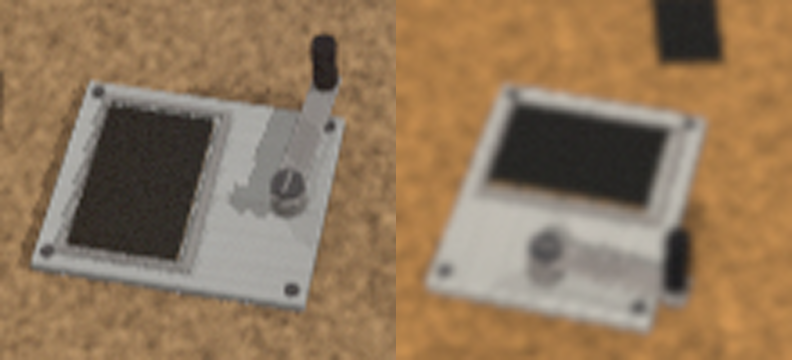

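The clip is back clear with its knob at crop (323,62), the plate is in its seat, and the arm touches nothing.

```bash
python3 -c "
from bench import *
print(close_job())"
```

```text
the job is handed in; nothing more can be done
None
```

I swung the loaded board's clip onto the plate, held it there about 3.8 s, swung it back clear and let go; the last pictures show the plate in its seat, I never went near the empty board's clip, and the job is handed in (no verdict was returned).

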